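# Pack the watchmaker's house-call case

## Task

Pack the open case for a house call: lay the small eye loupe, the short pliers, the dial caliper and the movement holder each in the cut-out of its own shape, resting fully on the cut-out's floor; the movement holder has to be pressed down between its spring clips until it is home. Leave the larger loupe and the longer pliers, which do not belong in this case, where they lie.

Things in the scene. Friction and masses are not known exactly. Their poses are not given: they have to be found in the camera images.
- loupe: The small eye loupe to pack: a black barrel standing upright, 36 mm tall, foot 28 mm across (lowest 10 mm), barrel 32 mm across above, pale lens in the top. Origin: centre of the underside; z up. About 30 g.
- big_loupe: The larger eye loupe, same shape, 46 mm tall, foot 45 mm and barrel 50 mm across: does not belong. Origin: centre of the underside; z up.
- pliers: The short pliers to pack, closed, lying flat: 90 mm long, 24 mm wide, 14 mm thick. x points to the steel jaws (tip at x +44 mm, 9 mm wide in all); two parallel black handles reach back to x -46 mm; pivot disc 24 mm across at x +10 mm. Origin: underside, between the handles near the pivot: grip here, across y. z up. About 90 g.
- long_pliers: The longer pliers, same shape, 124 mm long (x from -64 to +60 mm), 28 mm wide, 14 mm thick: do not belong. Origin: underside, near the pivot; z up.
- caliper: Small dial caliper to pack, lying dial up. Steel beam 88 mm long (x -44 to +44), 12 mm wide, 9 thick; jaws across the +x end (x 27 to 44, y -12 to +22 mm: long side +y). Square dark carriage with white dial on top: x -17 to +13, 26 mm wide in y, z 9 to 22 mm: grip it across y. Origin: underside, middle of the beam; z up. About 90 g.
- holder: The movement holder to pack: an aluminium block 44 mm (x) by 30 mm (y) by 24 mm tall, with two raised jaws and a gap on top; alike after a half turn. Grip it across y. Origin: centre of the underside; z up. About 90 g.
- pliers_insert: Insert with pliers-shaped cut-out, 7 mm deep, black floor 5 mm above origin. Fixed grey slab 116 (x) x 68 (y) mm, top at z 12 mm, one of 4 laid 2 x 2 in the case; case rim top at z 12 mm. Origin: centre of underside, 2 mm above table. Cut-out: x -53 to 30 mm 36 mm wide (handles), x 30 to 51 mm 21 mm wide (jaws), centred on y 0. The pliers fit with their axes over the insert's.
- caliper_insert: Insert with caliper-shaped cut-out, 7 mm deep, black floor 5 mm above origin. Fixed grey slab 116 (x) x 68 (y) mm, top at z 12 mm, one of 4 laid 2 x 2 in the case; case rim top at z 12 mm. Origin: centre of underside, 2 mm above table. Cut-out: slot x -51 to 51, 24 mm wide; from x 22 to 51 widened to y -18 to +28 for the jaws. Fits with the caliper's axes over the insert's; carriage stays above.
- holder_insert: Insert with 54 (x) x 42 (y) mm cut-out, 7 mm deep, floor 5 mm above origin; steel spring clips at its x ends, 56 mm apart at their tops (z 23), 42 at the floor. Fixed grey slab 116 (x) x 68 (y) mm, top at z 12 mm, one of 4 laid 2 x 2 in the case; case rim top at z 12 mm. Origin: centre of underside, 2 mm above table. Push the holder (x along x) down with 5 to 10 N to the floor; friction keeps it.
- loupe_insert: Insert with a round cut-out at its centre, 42 mm across, 7 mm deep, black floor 5 mm above origin. Fixed grey slab 116 (x) x 68 (y) mm, top at z 12 mm, one of 4 laid 2 x 2 in the case; case rim top at z 12 mm. Origin: centre of underside, 2 mm above table. The small loupe stands in it, lens up, any way round.
Not all that is in view belongs to the job. What is shaped like the pliers but orange or red is not meant. What is shaped like the caliper but orange is not meant.

How it is judged (in metres and radians):
At the end, for the whole second after the job is handed in: The loupe (centre within 9 mm), pliers and caliper (within 12 mm) and movement holder (within 10 mm) are each in their own cut-out, down on its floor to about 2 mm, level to 0.1 rad, released and at rest; the larger loupe and the longer pliers are within 30 mm of where they started (horizontal distance between loupe and loupe_insert below 0.009 m and z of loupe in the frame of loupe_insert below 0.0072 m and angle between each of loupe, pliers, caliper, holder's own z axis and vertical below 0.1 rad and linear speed of each of loupe, pliers, caliper, holder below 0.02 m/s and contact force between the fingers and loupe below 0.05 N and horizontal distance between pliers and pliers_insert below 0.012 m and z of pliers in the frame of pliers_insert below 0.0072 m and contact force between the fingers and pliers below 0.05 N and horizontal distance between caliper and caliper_insert below 0.012 m and z of caliper in the frame of caliper_insert below 0.0072 m and contact force between the fingers and caliper below 0.05 N and horizontal distance between holder and holder_insert below 0.01 m and z of holder in the frame of holder_insert below 0.0072 m and contact force between the fingers and holder below 0.05 N and distance of each of big_loupe, long_pliers from where it was at the start of the episode below 0.03 m); the robot touches nothing.
It fails at once if the larger loupe is carried off or knocked aside by more than 30 mm (distance of big_loupe from where it was at the start of the episode above 0.03 m).
It fails at once if the longer pair of pliers is carried off or knocked aside by more than 30 mm (distance of long_pliers from where it was at the start of the episode above 0.03 m).
It also fails if it takes over 93 s, if anything falls off the work surface, if the arm or the gripper's body presses on something with over 40 N, if the wrist force passes 120 N, or if a joint passes its speed limit or range.

## Robot

A 6-joint arm with a two-finger parallel gripper is mounted at the origin on the work surface. World frame = base frame: x ahead of the robot, y to its left, z up, the work surface at z = 0. Lengths are in mm, angles in rad, forces in N, time in s.
With the tool pointing down it reaches from about 400 to 825 mm from the base axis. Payload 7 kg.
Tool frame: the origin (TCP) lies on the centre line of the jaws, within the pads' length; the fingertips stand 11 mm ahead of it and the grasp point (between the pads) lies 8 mm behind it; z points along the fingers, y is the line along which they close (so a half turn about z gives the same grasp; the last joint's range is limited). The gripper opens to 88 mm and grips with 3 to 60 N. Pads are 19 mm wide; open, the fingers measure 130 mm over their backs; the gripper's body (78 mm by 193 mm) begins 47 mm behind the grasp point.
Start: joints at [-0.887, 0.359, 0.012, 0, -1.224, -0.288], TCP at [260.216, -622.802, 237.561] pointing down, gripper open.
Joint ranges: [-3.07, 3.07], [-1.43, 2.12], [-1.02, 1.25], [-3.03, 1.67], [-3.05, -0], [-3.03, 3.03]. Speed limits (rad/s): [2.39, 2.39, 3.01, 3.14, 3.14, 3.14].

## Interface

Orientations are given as a unit quaternion [x, y, z, w].
In Python, from workcell import r, vision, order, readout gives the robot as it stands. Calls block until the motion is done:
- r.movep(position, orientation): joint-space move of the TCP to a pose.
- r.move_straight(position, frame=None, vel=150): straight line of the TCP; frame=None keeps the orientation; vel is the mean speed in mm/s.
- r.move_j(angles): joint-space move.
- r.gripper_to(opening, f_grip=None): opening from 0.0 (shut) to 1.0 (fully open); f_grip is the grip in N (None keeps the last); returns when the fingers have stopped.
- r.wait(seconds).
- r.inverse_kinematics(position, orientation): joint angles nearest the present ones, or None.
- vision.camera(name): name is "scene" or "top"; returns a dict with "color" (400x640x3 uint8, blue, green, red), "mtx" (3x3 intrinsics, pixels), "xyz" and "orientation" of the camera in the world. Camera axes: x right, y down, z forward; pixel columns grow to the right and rows downward; lengths in mm; the calibration is good to about 2 mm. A picture is of the moment at which its call begins. There is no depth.
A pose or a line that the arm cannot do raises r.Unreachable and nothing moves.
- order.job_done(): hands the job in; it is judged then, once.
Readings, each from a call of its own:
- readout.read_clock(): time.
- readout.read_joint_pos(): joint angles.
- readout.read_qvel(): joint speeds.
- readout.read_effort(): joint torques, N m.
- readout.read_eef_pos(): TCP position.
- readout.read_orientation(): TCP orientation.
- readout.read_wrist_force(): force on the tool from outside, world axes, zero at the start.
- readout.read_ft_torque(): the same for the moment, N m.
- readout.read_opening(): opening from 0.0 (shut) to 1.0 (fully open).
- readout.read_grip_force(): force on a finger pad.
Only numpy, scipy, OpenCV 4.12 (cv2) and the standard library are available. Lean on these libraries where they do the work, as an engineer would, in place of code of your own. Each camera call takes 0.05 s, during which the arm holds its last target. There are 200 camera calls.

## Working session

There is one attempt and no reset: what is moved stays moved. The work goes in short steps, each a Python script; the robot and the scene stay as the last script left them, time stands still between calls to the robot, and variables do not carry over. Pictures are saved under pics/ and viewed, at most 14 in all, crops included, and the job is handed in when it is done.

```bash
mkdir -p pics; ls; python3 - <<'E'
from workcell import r, vision, order, readout
import cv2,numpy as np
for n in("top","scene"):
    c=vision.camera(n); cv2.imwrite(f"pics/{n}0.png",c["color"]); print(n,c["mtx"],c["xyz"],c["orientation"])
print(readout.read_clock(),readout.read_orientation())
E
```

```text
pics
top [[368.39633468   0.         318.32307397]
 [  0.         368.39633468 201.74904829]
 [  0.           0.           1.        ]] [309.4665804 -63.7969721 919.2908513] [-0.70425374  0.70536853 -0.04401182  0.06741566]
scene [[436.58576117   0.         313.93496295]
 [  0.         436.58576117 195.05362916]
 [  0.           0.           1.        ]] [1052.50240437 -611.11713829  674.52318415] [ 0.8294174   0.35474855 -0.17132632 -0.39606507]
0.1 [-1.96549451e-01  9.80493621e-01  7.23376929e-04 -2.20578971e-04]
```

View pics/top0.png

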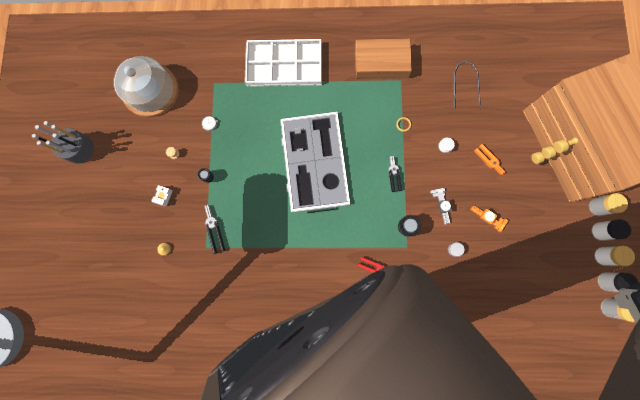

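View pics/scene0.png

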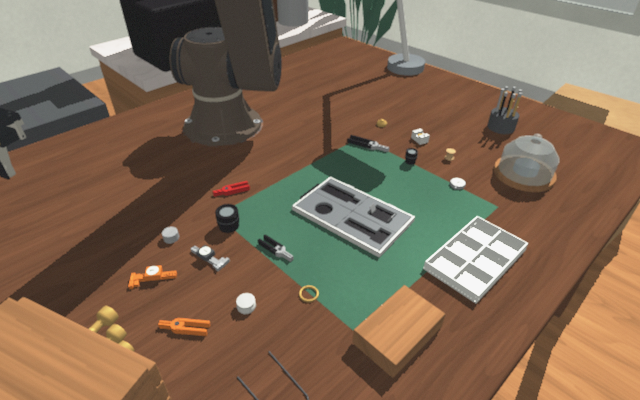

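The top view shows the holder near (162,195), the small loupe at (205,175), the long pliers at (215,230), the case at (315,160), the short pliers at (395,174), the caliper at (443,206) and the big loupe at (410,226). I'll rectify metric patches to measure them.

```bash
cat > h.py <<'E'
from workcell import r, vision, order, readout
import cv2,numpy as np
from scipy.spatial.transform import Rotation as R
def P(c):
    Rc=R.from_quat(c["orientation"]).as_matrix(); t=np.array(c["xyz"]); K=np.array(c["mtx"])
    return K@np.c_[Rc.T,-Rc.T@t]
def world(c,uv,z):
    M=P(c); H=np.c_[M[:,0],M[:,1],M[:,2]*z+M[:,3]]
    p=np.linalg.solve(H,[*uv,1]); return p[:2]/p[2]
def patch(c,cx,cy,z,s=2.,n=400):
    "rectified patch, x up, y left, s px/mm"
    M=P(c); H=np.c_[M[:,0],M[:,1],M[:,2]*z+M[:,3]]
    A=np.array([[0,-1/s,cx+n/2/s],[-1/s,0,cy+n/2/s],[0,0,1]]) # patch(u,v)->world
    im=cv2.warpPerspective(c["color"],H@A,(n,n),flags=cv2.INTER_CUBIC|cv2.WARP_INVERSE_MAP)
    step=20
    for k in range(-10,11):
        x=step*round(cx/step)+k*step; v=int(n/2-(x-cx)*s)
        y=step*round(cy/step)+k*step; u=int(n/2-(y-cy)*s)
        if 0<v<n: cv2.line(im,(0,v),(6,v),(0,255,255),1); cv2.putText(im,str(x),(8,v+4),0,.35,(0,255,255),1)
        if 0<u<n: cv2.line(im,(u,n-1),(u,n-7),(0,255,255),1); cv2.putText(im,str(y),(u-10,n-9),0,.35,(0,255,255),1)
    return im
E
python3 - <<'E'
from h import *
c=vision.camera("top"); d=vision.camera("scene")
px=dict(holder=(162,195,24),loupe=(205,175,36),pliers=(395,174,14),cal=(443,206,12),case=(315,161,14))
w={k:world(c,v[:2],v[2]) for k,v in px.items()}
for k in w: print(k,w[k].round(), np.hypot(*w[k]).round())
for n,cc in(("t",c),("s",d)):
  f=lambda k,z,s=3.3,n=270: patch(cc,*w[k],z,s,n)
  m=np.hstack([np.vstack([f("holder",24),f("loupe",36)]),np.vstack([f("pliers",14),f("cal",9)])])
  cv2.imwrite(f"pics/obj_{n}.png",m)
  cv2.imwrite(f"pics/case_{n}.png",patch(cc,*w["case"],14,1.8,560))
E
```

```text
holder [471. 358.] 591.0
loupe [519. 247.] 574.0
pliers [ 523. -226.] 570.0
cal [ 442. -341.] 558.0
case [558. -25.] 559.0
```

View pics/obj_t.png

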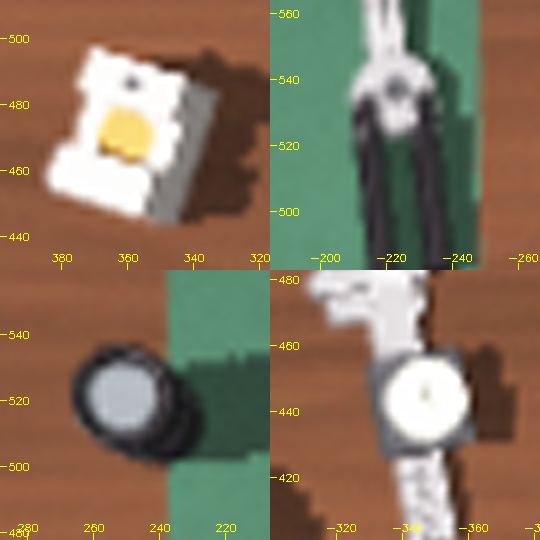

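View pics/case_t.png

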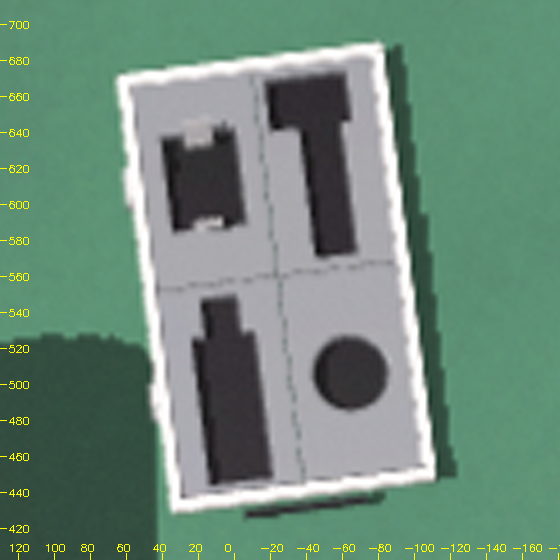

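View pics/obj_s.png

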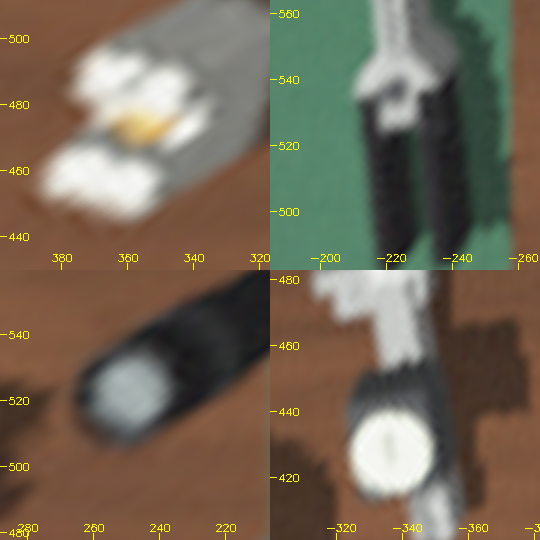

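Both cameras agree on the object positions. The case yaw is about 6.9°, with its centre near (561,-23.5). The poses are set, so I'll check reach first and then do the caliper and the pliers.

```bash
cat >> h.py <<'E'
d2=np.pi/180
CY=6.9
def ins(ix,iy):
    a=CY*d2; return np.array([561+ix*np.cos(a)-iy*np.sin(a),-23.5+ix*np.sin(a)+iy*np.cos(a)])
# obj: xy origin, yaw deg, grip x-offset, TCP height over underside, width, insert xy
O=dict(caliper=((443.5,-342.2),8,-2,21,26,ins(58,-34)),
 pliers=((526.6,-224),5,0,19.7,24,ins(-58,34)),
 loupe=((522,250.),7,0,22.5,32,ins(-58,-34)),
 holder=((473,362.),-20.5,0,21,30,ins(58,34)))
def q(yaw): a=(yaw-180)*d2/2; return [np.cos(a),np.sin(a),0,0]
def at(xy,yaw,off,z): return [xy[0]+off*np.cos(yaw*d2),xy[1]+off*np.sin(yaw*d2),z]
HI=110
def pick(k,f=25):
    xy,yaw,off,h,w,_=O[k]
    r.gripper_to((w+22)/88); r.movep(at(xy,yaw,off,HI),q(yaw))
    r.move_straight(at(xy,yaw,off,h+.5)); r.gripper_to(0,f_grip=f)
    r.move_straight(at(xy,yaw,off,HI),vel=200)
    print(k,"width",readout.read_opening()*88,"F",readout.read_grip_force(),"t",readout.read_clock())
def place(k,clear=1.):
    _,_,off,h,w,t=O[k]
    r.movep(at(t,CY,off,HI),q(CY))
    r.move_straight(at(t,CY,off,7+h+6)); r.move_straight(at(t,CY,off,7+h+clear),vel=40)
    print("wrist",np.round(readout.read_wrist_force(),1),"z",readout.read_eef_pos()[2])
def release(k):
    _,_,off,h,w,t=O[k]
    r.gripper_to((w+16)/88); r.move_straight(at(t,CY,off,HI),vel=200); print("t",readout.read_clock())
E
python3 - <<'E'
from h import *
for k,(xy,yaw,off,h,w,t) in O.items():
    print(k,[np.round(r.inverse_kinematics(p,q(y)),2) for p,y in((at(xy,yaw,off,h),yaw),(at(xy,yaw,off,HI),yaw),(at(t,CY,off,h+7),CY),(at(t,CY,off,HI),CY))])
pick("caliper")
c=vision.camera("scene"); cv2.imwrite("pics/cal1.png",c["color"])
E
```

```text
caliper [array([-0.31,  0.41, -0.5 ,  0.  , -0.67, -1.12]), array([-0.31,  0.29, -0.41,  0.  , -0.87, -1.12]), array([ 0.23,  0.48, -0.34,  0.  , -0.75, -1.68]), array([ 0.23,  0.38, -0.27,  0.  , -0.92, -1.68])]
pliers [array([-0.06,  0.42, -0.47,  0.  , -0.68, -1.42]), array([-0.06,  0.31, -0.38,  0.  , -0.88, -1.42]), array([ 0.4 ,  0.32, -0.62, -0.  , -0.63, -1.85]), array([ 0.4 ,  0.2 , -0.54,  0.  , -0.83, -1.85])]
loupe [array([ 0.78,  0.43, -0.45, -0.  , -0.69, -2.23]), array([ 0.78,  0.32, -0.37,  0.  , -0.89, -2.23]), array([ 0.26,  0.33, -0.6 ,  0.  , -0.64, -1.71]), array([ 0.26,  0.22, -0.51,  0.  , -0.84, -1.71])]
holder [array([ 0.98,  0.45, -0.41,  0.  , -0.71, -2.91]), array([ 0.98,  0.34, -0.33,  0.  , -0.9 , -2.91]), array([ 0.35,  0.47, -0.36,  0.  , -0.74, -1.8 ]), array([ 0.35,  0.37, -0.29,  0.  , -0.91, -1.8 ])]
caliper width 25.711930814289147 F 24.663185477256775 t 4.225
```

View pics/cal1.png

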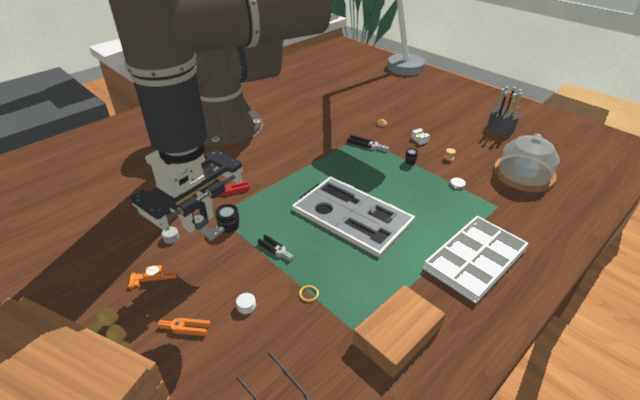

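The caliper is held, at about (215,232), with a width of 25.7 mm as expected, and the big loupe is undisturbed. Next I'll place it, then do the pliers.

```bash
python3 - <<'E'
from h import *
place("caliper"); release("caliper")
pick("pliers"); 
c=vision.camera("top"); a=patch(c,561,-24,20,1.8,400)
place("pliers"); release("pliers")
r.movep([522,250,HI],q(7))
c=vision.camera("top"); b=patch(c,561,-24,20,1.8,400)
cv2.imwrite("pics/c2.png",np.hstack([a,b]))
E
```

```text
wrist [ 1.6 -0.5 -0.8] z 29.510213296982663
t 7.6083
pliers width 23.29553916023075 F 24.997874535620213 t 10.625
wrist [-0.5 -0.3  0.1] z 28.09879108005238
t 13.6417
```

View pics/c2.png

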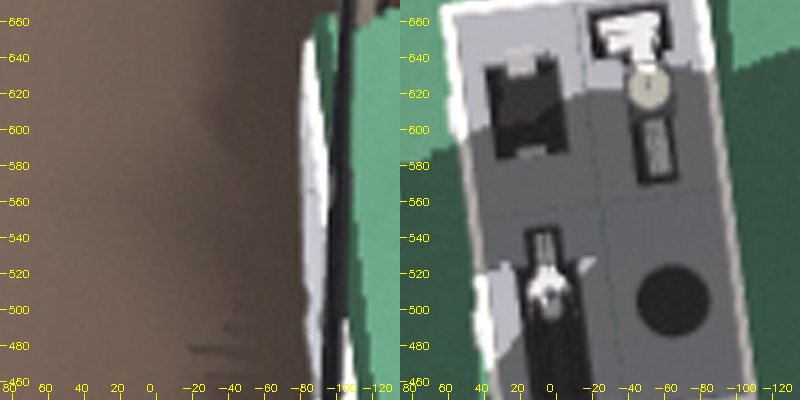

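In the right half, the caliper (650,85) and pliers (550,290) lie in their cut-outs with a dark gap all round. Next is the loupe, then picking up the holder and pressing it in step by step.

```bash
python3 - <<'E'
from h import *
pick("loupe"); place("loupe"); release("loupe")
pick("holder",45)
_,_,off,h,w,t=O["holder"]
r.movep(at(t,CY,0,HI),q(CY)); r.move_straight(at(t,CY,0,7+h+20))
w0=np.array(readout.read_wrist_force())
for dz in (12,8,5,3,2,1,0,-1,-2):
    r.move_straight(at(t,CY,0,7+h+dz),vel=30)
    f=np.array(readout.read_wrist_force())-w0
    print(dz,f.round(1),round(readout.read_eef_pos()[2],2))
    if f[2]>25: break
c=vision.camera("scene"); cv2.imwrite("pics/h1.png",cv2.resize(c["color"][150:280,250:450],None,fx=4,fy=4,interpolation=2))
print(readout.read_clock(),readout.read_opening()*88)
E
```

```text
loupe width 30.848290070898152 F 24.99994801633875 t 17.2667
wrist [ 0.1 -0.7 -1.1] z 30.93857484905083
t 20.5
holder width 29.074466000280697 F 44.99952904880047 t 24.2667
12 [ 0.4 -0.3 -0.9] 40.14
8 [ 0.9 -1.   0.4] 36.0
5 [ 0.8 -0.9  4.5] 33.43
3 [ 0.9  0.2 -0.2] 30.8
2 [ 1.6  0.  -0.7] 29.7
1 [-0.1  0.3  3.6] 29.2
0 [-3.7  0.2 12.6] 29.17
-1 [-7.2  0.2 20.2] 29.13
-2 [-10.4   1.3  28.9] 29.07
28.725 29.28641806936675
```

View pics/h1.png

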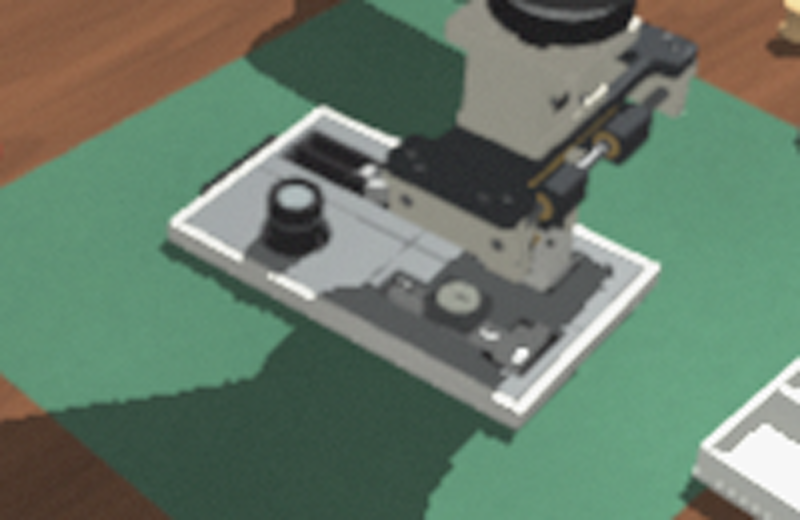

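The hard stop at TCP z of 29.1 matches the holder reaching the floor: it was gripped with the TCP at about 22 over its underside, and the floor is at 7. I'll relax the push, release, clear away and inspect.

```bash
python3 - <<'E'
from h import *
t=O["holder"][5]
r.move_straight(at(t,CY,0,28.5),vel=30); release("holder")
r.movep([400,-480,200],q(-40)); r.wait(.3)
c=vision.camera("top"); s=vision.camera("scene")
a=patch(c,561,-24,20,1.65,400)
b=cv2.resize(s["color"][170:260,285:425],(622,400),interpolation=2)
cv2.imwrite("pics/f1.png",a); cv2.imwrite("pics/f2.png",b)
cv2.imwrite("pics/f3.png",c["color"])
E
```

```text
t 30.0917
```

View pics/f1.png

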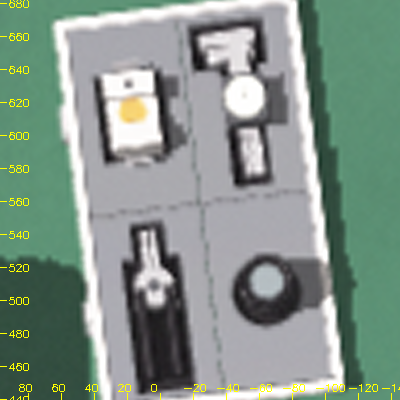

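View pics/f2.png

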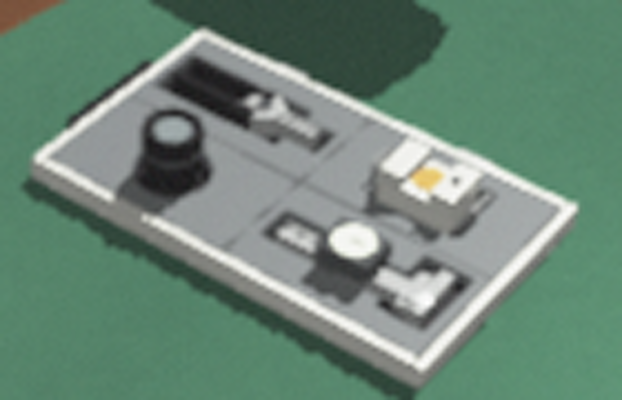

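View pics/f3.png

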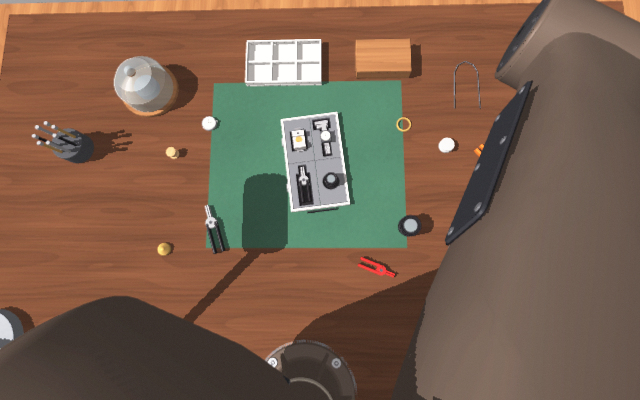

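The final views show all four items level in their own cut-outs: holder at f1 (133,110), caliper (243,95), pliers (155,290) and loupe (266,280). The long pliers (215,230) and big loupe (410,226) haven't moved. The arm is clear, so I'll hand in.

```bash
python3 -c "
from h import *
print(order.job_done(), readout.read_clock())"
```

```text
the job is handed in; nothing more can be done
the job is handed in; nothing more can be done
```

I packed the small loupe, short pliers, caliper and movement holder in their own cut-outs, with the holder pressed home, left the big loupe and long pliers where they lay, and handed the job in at about 32 s; no verdict was returned.

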